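Start up the disc-sanding station

ROBOT

A 6-joint arm with a two-finger parallel gripper is mounted at the origin on the work surface. World frame = base frame: x ahead of the robot, y to its left, z up, the work surface at z = 0. Lengths are in m, angles in degrees, forces in N, time in s.
With the tool pointing down it reaches from about 0.25 to 0.725 m from the base axis. Payload 9.7 kg.
Tool frame: the origin (TCP) lies on the centre line of the jaws, within the pads' length; the fingertips stand tip_extent ahead of it and the grasp point (between the pads) lies 3 mm ahead of it (tip_extent is the distance from the TCP to the fingertips, in m); z points along the fingers, y is the line along which they close (so a half turn about z gives the same grasp; the last joint's range is limited). The gripper opens to 85 mm and grips with 20 to 120 N. Pads are 22 mm wide; open, the fingers measure 114 mm over their backs; the gripper's body (76 mm by 85 mm) begins 54 mm behind the grasp point. The pads swing forward as they close: fully open they stand 13 mm farther back than shut.
Start: joints at [-74.427, 4.979, 10.078, 95.1, 0, 90], TCP at [0.148, -0.53, 0.253] pointing down, gripper open.
Joint ranges: [-179.16, 179.16], [-48.56, 103.87], [-65.8, 70.77], [-126.05, 130.52], [-82.76, 87.17], [-180, 180]. Speed limits (degrees/s): [127.2, 127.2, 147.25, 180, 180, 180].

INTERFACE

Orientations are given as [roll, pitch, yaw] about the fixed x, y, z axes, in that order (R = Rz(yaw) Ry(pitch) Rx(roll)).
In Python, from workcell import * gives the robot as it stands.
- The arm moves only by the tool servo_tool, never from a script. Its argument "rows" is a list of rows, each an object with "offset": the shift along the tool's x, y, z as a fraction of full scale, a list of three; "yaw": the turn about the tool's z as a fraction of full scale; "claw": the closure, from 0 (fully open) to 1 (shut). A call has 1 to 12 rows; each row is the pose to reach, as a shift and turn from the pose commanded when the call began, along the tool's axes at that moment, turning the shorter way round; what a row does not reach only later rows make up. Full scale, the value 1, is 0.1 m for a shift and pi rad for a turn. A row lasts 1/8 s, in which the tool goes at most 62.5 mm and 10.7 degrees, less where a joint would pass 70% of its speed; a pose out of reach is approached as far as the arm can. A call with a number of a shift or a turn outside -1 to 1 is refused whole. A call with a gripper value outside its range is refused whole. The fingers move at their own pace and stop on an object; "squeeze" is the grip in N (left out, the last holds). Time passes only in rows, so rows that repeat a pose let the fingers close. It gives the time, the measured TCP pose, the force, the opening and the grip force at its end, in the units of the state.
- get_obs(): the state, without advancing time (a new reading comes with each control period).
- camera(name): name is "side" or "top"; returns (picture, depth): 420x560x3 uint8, red, green, blue; 420x560 float32, m along the optical axis (not along the pixel's ray), 0 where there is no reading.
- camera_info(name): a dict with "fx", "fy", "cx", "cy" (pixels), "cam_to_world" (4x4, takes a point from camera to world coordinates). Camera axes: x right, y up, looking along -z (the intrinsics and any distortion apply to the point x, -y, -z); pixel columns grow to the right and rows downward; lengths in m; the calibration is good to about 2 mm. A picture is of the moment at which its call begins. camera_info takes no time and is no camera call.
- job_done(): hands the job in; it is judged then, once.
The state is a dict: "time": time; "q": joint angles; "qd": joint speeds; "joint_efforts": joint torques, N m; "ee_pos": TCP position; "tcp_rot": TCP orientation; "wrist_force": force on the tool from outside, world axes, zero at the start; "torque": the same for the moment, N m; "opening": finger opening in m; "grasp_force": force on a finger pad.
Only numpy, scipy, OpenCV 4.12 (cv2) and the standard library are available. Lean on these libraries where they do the work, as an engineer would, in place of code of your own. Each camera call takes 0.05 s, during which the arm holds its last target. There are 200 camera calls.

TASK

Start up the violin maker's sanding station in the proper order: first switch on the work lamp with the white rocker on its base, then the dust extractor with the blue rocker on its top, and only then start the disc sander by pressing its green button fully in. Leave all three switched on, and leave the template, gouge, jar and cleaning stick lying where they are; nothing is to be picked up.

Things in the scene. Friction and masses are not known exactly. Their poses are not given: they have to be found in the camera images.
- station: plywood carrier board 400 x 700 x 18 mm fixed on the bench, with the extractor on its left and the disc sander on its right, joined by a grey pipe. Origin: underside of the board, 20 mm right (-y) of its middle; own x points away from the operator, own y to the operator's left, z up.
- extractor_top (a point): centre of the flat top of the grey and orange dust extractor (220 x 220 mm, top 258 mm above the bench). A black carrying handle, 44 mm high, crosses the far half of the top. Axes as the station.
- sander_table (a point): centre of the top of the sander's aluminium work table (100 x 180 mm, 128 mm above the bench). Just beyond it stand the 150 mm disc and its grey shroud, top 226 mm above the bench. Axes as the station.
- switch_box (a point): centre of the sloped yellow face of the sander's black switch box (face 112 x 68 mm, sloped 20 degrees down towards the operator), right of the work table, about 103 mm above the bench. It carries the green start button (upper, farther) and the red stop button (lower, nearer). Axes as the station.
- lamp: red-headed work lamp on a dark steel base 175 x 70 x 28 mm fixed between the machines. Origin: underside of the base's middle, 18 mm above the bench; own x runs along the base away from the operator. Its white rocker is near the front end (own x -0.06); the neck rises from the rear end (own x 0.066) and bends to the right; the head hangs 0.25 to 0.33 m above the bench.
- lamp_switch (a joint): white rocker, 30 x 22 mm, in a black frame on top of the lamp's base. Value in rad: 0 = off (end near the operator raised), 0.4 = on (near end down). It snaps over its middle (0.2) and stays in either position; about 3.5 N pressed straight down on the raised end throws it, then it stops hard.
- lamp_switch_on (a point): point on the top face of the white rocker's ON end (the end near the operator, with a black bar mark), 10 mm from the pivot and 5 mm from the tip, about 55 mm above the bench when off; it goes down 4 mm. Axes turn with the rocker; when off they are those of the lamp: x from the ON end to the OFF end, y along the pivot, z up.
- extractor_switch (a joint): blue rocker, 30 x 22 mm, in a black frame on the extractor's flat top, near the front edge. Value in rad: 0 = off (end near the operator raised), 0.4 = on (near end down). It snaps and stays like the lamp's; about 3.5 N.
- extractor_switch_on (a point): point on the top face of the blue rocker's ON end (the end near the operator, with a white bar mark), 10 mm from the pivot and 5 mm from the tip, about 268 mm above the bench when off; it goes down 4 mm. Axes turn with the rocker; when off they are those of the station.
- sander_start (a joint): green push button 30 x 34 mm on the sander's switch box. Value in m: 0 = out (off, 8 mm proud of the face), 0.006 = fully in (running, 2 mm proud). About 4 N along its axis pushes it; past half way it snaps in and stays in, and the red button beside it pops out. Pressing the red one would throw the green one out again.
- sander_start_top (a point): centre of the green button's face, about 120 mm above the bench. z: outward normal of the face, tilted 20 degrees from vertical towards the operator (press along -z); y to the operator's left, x up the slope.
- sander_stop (a joint): red push button 30 x 34 mm, 50 mm below the green one along the slope, linked to it. Value in m: 0 = in (2 mm proud), 0.006 = popped out.
- template: loose plywood scroll template about 125 x 52 x 6 mm lying on the sander's work table; origin under its middle
- gouge: loose gouge with dark wooden handle, 200 mm long along its y, 20 mm high, lying on the board in front of the extractor; origin on its underside at about mid-length
- jar: loose small amber jar with brass lid, 48 mm across, 62 mm high, standing on the board's front strip; origin under its centre
- cleaning_stick: loose amber rubber block for cleaning the disc, 34 x 110 x 34 mm (long along its y), lying on the board's front strip; origin under its centre

How it is judged (in metres and radians):
On the way, in this order (a step that is already met when the one before it is completed fails the run):
1. the lamp's white rocker is switched on (value of joint lamp_switch above 0.34 rad), for 0.1 s.
2. then the extractor's blue rocker is switched on (value of joint extractor_switch above 0.34 rad), for 0.1 s.
3. then the sander's green button is pressed fully in (value of joint sander_start above 0.005 m), for 0.1 s.
At the end, for the whole second after the job is handed in: Both rockers are fully over on their ON side (joint above 0.34 of 0.4 rad), the green button is in (above 5 of 6 mm) and the red one out, and the template, gouge, jar and cleaning stick are within 15 mm of where they started (value of joint each of lamp_switch, extractor_switch above 0.34 rad and value of joint sander_start above 0.005 m and value of joint sander_stop above 0.0045 m and distance of each of template, gouge, jar, cleaning_stick from where it was at the start of the episode below 0.015 m); the robot touches nothing.
It fails at once if the sander is started while the lamp or the extractor is still off (value of joint sander_start above 0.0035 m and value of joint any of lamp_switch, extractor_switch below 0.2 rad).
It fails at once if the extractor is switched on while the lamp is off (value of joint extractor_switch above 0.25 rad and value of joint lamp_switch below 0.2 rad).
It fails at once if the template, gouge, jar or cleaning stick is lifted, carried or pushed away (more than 15 mm) (distance of any of template, gouge, jar, cleaning_stick from where it was at the start of the episode above 0.015 m).
It also fails if it takes over 54 s, if anything falls off the work surface, if the arm or the gripper's body presses on something with over 40 N, if the wrist force passes 120 N, or if a joint passes its speed limit or range.

## Working session

There is one attempt and no reset: what is moved stays moved. The work goes in short steps, Python scripts to look and compute and a tool call to move; the robot and the scene stay as the last step left them, time stands still between calls to the robot, and variables do not carry over. Pictures are saved under pics/ and viewed, at most 10 in all, crops included, and the job is handed in when it is done.

Besides the shell and the picture viewer there is one more tool, called as a command line: name --argument value ..., lists and objects as JSON in quotes. servo_tool: Moves the arm, as the interface text tells. Its arguments: {"type":"object","properties":{"rows":{"type":"array"},"squeeze":{"type":"number"}},"required":["rows"]}

```bash
mkdir -p pics
python3 - <<'E'
from workcell import *
import cv2,numpy as np
o=get_obs();print({k:o[k] for k in('time','q','ee_pos','tcp_rot','opening')}, [k for k in o])
for n in('top','side'):
    p,d=camera(n);i=camera_info(n);print(n,i)
    cv2.imwrite(f'pics/{n}0.png',p[:,:,::-1]);np.savez(f'{n}0.npz',p=p,d=d,**{k:v for k,v in i.items() if k!='name'})
E
```

```text
{'time': 0.0, 'q': array([-7.44281924e+01,  5.01104916e+00,  1.00339287e+01,  9.50977854e+01,
       -1.66153895e-03,  9.00000429e+01]), 'ee_pos': array([ 0.14758671, -0.52963055,  0.25257882]), 'tcp_rot': array([-1.79925094e+02,  1.66159356e-03,  1.55717670e+01]), 'opening': 0.08555119267598171} ['time', 'q', 'qd', 'joint_efforts', 'ee_pos', 'tcp_rot', 'wrist_force', 'torque', 'grasp_force', 'opening']
top {'fx': 540.7558084017712, 'fy': 540.7558084017712, 'cx': 276.23644916532066, 'cy': 205.7868613307185, 'cam_to_world': array([[ 0.08953783,  0.9728472 , -0.21342753,  0.24347026],
       [-0.99598202,  0.08709771, -0.02082815, -0.01186222],
       [-0.00167356,  0.21443489,  0.97673685,  1.47708092],
       [ 0.        ,  0.        ,  0.        ,  1.        ]])}
side {'fx': 422.86300254796805, 'fy': 422.86300254796805, 'cx': 277.29371340119275, 'cy': 210.1625905734163, 'cam_to_world': array([[-0.98433017,  0.06501281, -0.16391291,  0.33526775],
       [-0.17437097, -0.49722682,  0.84991779,  0.84959888],
       [-0.02624635,  0.86518138,  0.50077171,  0.66588926],
       [ 0.        ,  0.        ,  0.        ,  1.        ]])}
```

View pics/top0.png

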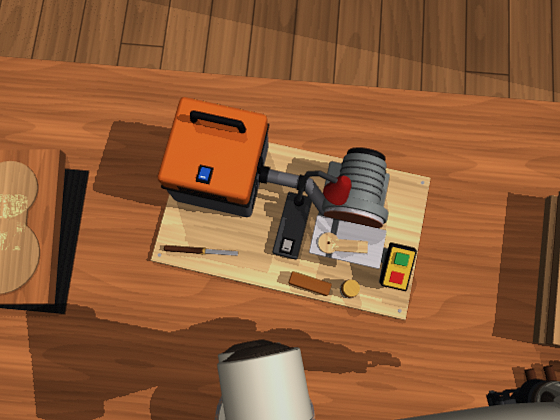

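View pics/side0.png

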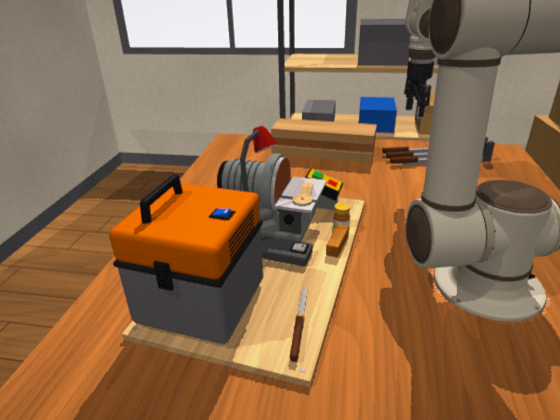

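The top view shows the blue rocker at about (205,174), the white rocker at (287,244), the green button at (401,259) and the red one at (397,278). The lamp head is at (340,190). The side view matches this layout.

```bash
cat > h.py <<'E'
import numpy as np,cv2
from scipy.spatial.transform import Rotation as R
def load(n):
    z=np.load(n+'.npz');p,d=z['p'],z['d'];T=z['cam_to_world']
    v,u=np.mgrid[:420,:560]
    c=np.stack([(u-z['cx'])/z['fx']*d,-(v-z['cy'])/z['fy']*d,-d],-1)
    return p,d,c@T[:3,:3].T+T[:3,3]
E
python3 - <<'E'
from h import *
p,d,W=load('top0')
hsv=cv2.cvtColor(p,cv2.COLOR_RGB2HSV)
def blob(name,m,box):
    u0,v0,u1,v1=box;k=np.zeros(d.shape,bool);k[v0:v1,u0:u1]=1;k&=m&(d>0)
    v,u=np.nonzero(k);X=W[k];print(name,len(u),'px',u.mean().round(1),v.mean().round(1),'mean',X.mean(0).round(4),'min',X.min(0).round(3),'max',X.max(0).round(3))
H,S,V=[hsv[...,i].astype(int) for i in range(3)]
blob('blue',(H>95)&(H<130)&(S>120)&(V>80),(190,160,220,190))
blob('white',(S<70)&(V>120),(278,235,298,255))
blob('green',(H>45)&(H<85)&(S>100),(380,240,420,295))
blob('red',((H<8)|(H>172))&(S>130)&(V>80),(380,265,420,295))
blob('lamphead',((H<8)|(H>172))&(S>130)&(V>60),(320,165,360,210))
yb=(H>20)&(H<35)&(S>120)&(V>100);blob('yellow',yb,(378,235,420,300))
# axes
k=np.zeros(d.shape,bool);k[100:195,165:270]=1;k&=(abs(W[...,2]-.258)<.006)
r=cv2.minAreaRect(W[k][:,:2].astype(np.float32));print('ext top',r)
k=np.zeros(d.shape,bool);k[130:325,140:440]=1;k&=(abs(W[...,2]-.018)<.006)
r=cv2.minAreaRect(W[k][:,:2].astype(np.float32));print('board',r)
k=np.zeros(d.shape,bool);k[185:262,265:312]=1;k&=(abs(W[...,2]-.046)<.005)
r=cv2.minAreaRect(W[k][:,:2].astype(np.float32));print('lampbase',r)
for n in[(205,174),(287,244),(401,259),(397,278),(320,190),(350,285)]: print(n,W[n[1],n[0]].round(4))
a=cv2.resize(p[150:200,175:235],None,fx=6,fy=6,interpolation=2);b=cv2.resize(p[225:275,257:317],None,fx=6,fy=6,interpolation=2)
cv2.imwrite('pics/crop.png',np.hstack([a,b])[:,:,::-1])
E
```

```text
blue 116 px 204.0 172.9 mean [0.5713 0.1883 0.2654] min [0.554 0.176 0.258] max [0.586 0.203 0.273]
white 74 px 286.8 244.8 mean [ 0.4516 -0.0188  0.0537] min [ 0.437 -0.03   0.046] max [ 0.467 -0.007  0.061]
green 156 px 400.9 259.0 mean [ 0.4318 -0.3079  0.1179] min [ 0.4   -0.326  0.07 ] max [ 0.446 -0.271  0.129]
red 135 px 396.1 277.2 mean [ 0.3873 -0.3021  0.0965] min [ 0.374 -0.319  0.086] max [ 0.401 -0.285  0.107]
lamphead 550 px 338.2 190.7 mean [ 0.5459 -0.1214  0.3055] min [ 0.52  -0.148  0.102] max [ 0.624 -0.089  0.33 ]
yellow 572 px 398.7 267.5 mean [ 0.4116 -0.3063  0.1034] min [ 0.36  -0.34   0.078] max [ 0.461 -0.272  0.126]
ext top ((0.6406859755516052, 0.17743290960788727), (0.21694497764110565, 0.2172197699546814), 82.0721664428711)
board ((0.530508816242218, -0.04716363549232483), (0.7379210591316223, 0.40117353200912476), 82.15856170654297)
lampbase ((0.510021448135376, -0.02914462983608246), (0.06954634189605713, 0.17516210675239563), 80.68667602539062)
(205, 174) [0.5685 0.1855 0.2667]
(287, 244) [ 0.4537 -0.0193  0.053 ]
(401, 259) [ 0.4323 -0.3087  0.115 ]
(397, 278) [ 0.3861 -0.3057  0.0911]
(320, 190) [ 0.5969 -0.0931  0.0997]
(350, 285) [ 0.3582 -0.1882  0.0854]
```

View pics/crop.png

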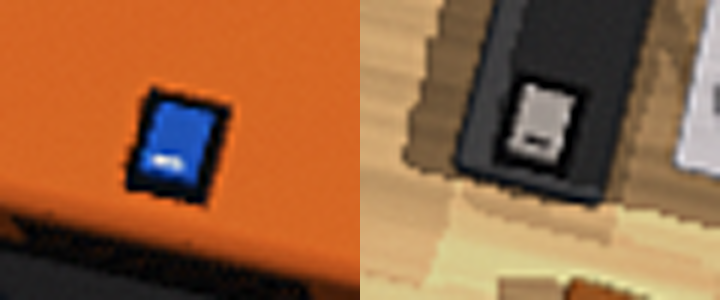

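servo_tool --rows '[{"offset": [0.5,-0.5,0],"yaw": 0.06,"claw": 1},{"offset": [1,-1,0],"yaw": 0.12,"claw": 1},{"offset": [1,-1,0],"yaw": 0.138,"claw": 1},{"offset": [1,-1,0],"yaw": 0.138,"claw": 1}]'

```text
time: 0.6
ee_pos: [0.2177, -0.4057, 0.2535]
tcp_rot: [180.0, -0.0, -9.1]
wrist_force: [-0.7, 0.1, -0.3]
opening: 0.0122
grasp_force: 0.0
```

Run:
```python
import workcell
print([n for n in dir(workcell) if n[0]!='_'])
print(getattr(workcell,'tip_extent',None))
if callable(getattr(workcell,'tip_extent',None)): print(workcell.tip_extent())
o=workcell.get_obs();print(o)
```

```text
['PlanningError', 'camera', 'camera_info', 'get_obs', 'job_done', 'tip_extent']
0.022
{'time': 0.6, 'q': array([-6.17829201e+01, -7.24437458e+00, -1.92735768e+00,  9.52921457e+01,
        1.49322714e-04,  1.27355243e+02]), 'qd': array([-1.92991334,  1.73419748,  1.20476402, -0.60259808, -0.38496453,
       -3.37483906]), 'joint_efforts': array([  1.33593142, -39.74578142,  45.86085677,   0.3282367 ,
         0.11585706,   0.87950757]), 'ee_pos': array([ 0.21769527, -0.40570806,  0.25346647]), 'tcp_rot': array([ 1.79980321e+02, -1.52094128e-02, -9.13816013e+00]), 'wrist_force': array([-0.68470734,  0.09342055, -0.29609964]), 'torque': array([-0.01831644, -0.00083478, -0.04042031]), 'grasp_force': 0.0, 'opening': 0.012196351658381767}
```

servo_tool --rows '[{"offset": [0.2,-0.5,0],"yaw": 0,"claw": 1},{"offset": [0.38,-1,0],"yaw": 0,"claw": 1},{"offset": [0.38,-1,0],"yaw": 0,"claw": 1}]'

```text
time: 0.98
ee_pos: [0.2717, -0.3128, 0.2534]
tcp_rot: [-180.0, -0.0, -9.0]
wrist_force: [-0.7, 0.1, 0.2]
opening: -0.0001
grasp_force: 0.0
```

servo_tool --rows '[{"offset": [0.2,-0.5,0],"yaw": 0,"claw": 1},{"offset": [0.38,-1,0],"yaw": 0,"claw": 1},{"offset": [0.38,-1,0],"yaw": 0,"claw": 1}]'

```text
time: 1.35
ee_pos: [0.3255, -0.2204, 0.2532]
tcp_rot: [-180.0, 0.0, -9.0]
wrist_force: [-0.3, -0.5, 0.7]
opening: -0.0
grasp_force: 0.0
```

servo_tool --rows '[{"offset": [0.2,-0.5,0],"yaw": 0,"claw": 1},{"offset": [0.38,-1,0],"yaw": 0,"claw": 1},{"offset": [0.38,-1,0],"yaw": 0,"claw": 1}]'

```text
time: 1.72
ee_pos: [0.3791, -0.1281, 0.2529]
tcp_rot: [-180.0, 0.0, -9.0]
wrist_force: [-0.3, -0.2, 0.2]
opening: 0.0002
grasp_force: 0.0
```

servo_tool --rows '[{"offset": [0.2,-0.5,0],"yaw": 0,"claw": 1},{"offset": [0.38,-1,0],"yaw": 0,"claw": 1},{"offset": [0.38,-1,0.5],"yaw": 0,"claw": 1},{"offset": [0.38,-1,0.8],"yaw": 0,"claw": 1},{"offset": [0.38,-1,0.8],"yaw": 0,"claw": 1}]'

```text
time: 2.35
ee_pos: [0.4278, -0.0577, 0.1713]
tcp_rot: [-179.2, 0.2, -8.0]
wrist_force: [-0.9, -0.3, 0.8]
opening: -0.0004
grasp_force: 0.0
```

servo_tool --rows '[{"offset": [0,0,0],"yaw": 0,"claw": 1}]'

```text
time: 2.48
ee_pos: [0.4292, -0.0573, 0.1746]
tcp_rot: [-179.2, -0.1, -8.0]
wrist_force: [-0.1, 0.5, 0.1]
opening: -0.0001
grasp_force: 0.0
```

Run:
```python
from workcell import *
import cv2
o=get_obs();print(o['q'],o['ee_pos'],o['tcp_rot'],o['wrist_force'],o['torque'],o['joint_efforts'])
p,_=camera('top');q,_=camera('side')
import numpy as np
cv2.imwrite('pics/b.png',cv2.resize(np.hstack([p[130:400,140:440],q[100:370,120:420]]),None,fx=1.33,fy=1.33)[:,:,::-1])
```

```text
[ -8.10988081 -12.00315711 -14.77728586  87.16493572   0.83068199
 179.87131524] [ 0.42921356 -0.05731026  0.17459128] [-1.79169457e+02 -6.28010040e-02 -7.98120949e+00] [-0.05045123  0.51856239  0.14712523] [-0.03104892  0.00567509 -0.01535274] [-9.14550782e-02 -3.27014387e+01  4.54898858e+01 -3.92021053e-02
  3.90803686e-02 -3.06746922e-02]
```

View pics/b.png

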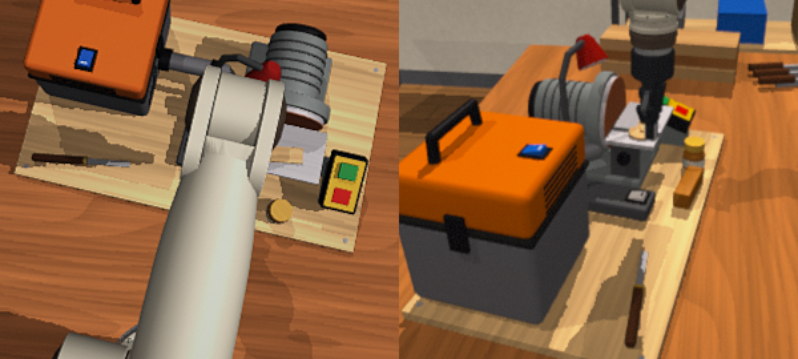

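The top view shows the arm over the lamp, and the side view shows the tip beside the work table. Joint 6 has reached its limit of 180°. I'll turn the tool half round, away from that limit.

servo_tool --rows '[{"offset": [-0.3,-0.4,0],"yaw": -0.05,"claw": 1},{"offset": [-0.3,-0.4,0],"yaw": -0.1,"claw": 1},{"offset": [-0.3,-0.4,0],"yaw": -0.2,"claw": 1},{"offset": [-0.3,-0.4,0],"yaw": -0.25,"claw": 1},{"offset": [-0.3,-0.4,0],"yaw": -0.3,"claw": 1},{"offset": [-0.3,-0.4,0],"yaw": -0.4,"claw": 1},{"offset": [-0.3,-0.4,0],"yaw": -0.45,"claw": 1},{"offset": [-0.3,-0.4,0],"yaw": -0.5,"claw": 1},{"offset": [-0.3,-0.4,0],"yaw": -0.5,"claw": 1},{"offset": [-0.3,-0.4,0],"yaw": -0.5,"claw": 1}]'

```text
time: 3.82
ee_pos: [0.4051, -0.0125, 0.175]
tcp_rot: [179.9, -0.8, 82.0]
wrist_force: [0.1, -0.0, 0.2]
opening: 0.0001
grasp_force: 0.0
```

servo_tool --rows '[{"offset": [0,0,0],"yaw": -0.05,"claw": 1},{"offset": [0,0,0],"yaw": -0.1,"claw": 1},{"offset": [0,0,0],"yaw": -0.2,"claw": 1},{"offset": [0,0,0],"yaw": -0.25,"claw": 1},{"offset": [0,0,0],"yaw": -0.3,"claw": 1},{"offset": [0,0,0],"yaw": -0.4,"claw": 1},{"offset": [0,0,0],"yaw": -0.45,"claw": 1},{"offset": [0,0,0],"yaw": -0.5,"claw": 1},{"offset": [0,0,0],"yaw": -0.5,"claw": 1},{"offset": [0,0,0],"yaw": -0.5,"claw": 1}]'

```text
time: 5.08
ee_pos: [0.4048, -0.0124, 0.1745]
tcp_rot: [179.2, 0.0, 171.9]
wrist_force: [-0.5, 0.6, 0.9]
opening: -0.0001
grasp_force: 0.0
```

```bash
cat >> h.py <<'E'
def to(t,yaw):
    "tool-axis offset (fractions, tip at t) and yaw fraction to reach world tip t at yaw"
    from workcell import get_obs
    o=get_obs();M=R.from_euler('xyz',o['tcp_rot'],degrees=True)
    tip=o['ee_pos']+M.apply([0,0,.022])
    print('tip',tip.round(4),'rot',o['tcp_rot'].round(2),'q',o['q'].round(1),'F',o['wrist_force'].round(2),'t',o['time'])
    print('offset',(M.inv().apply(np.array(t)-tip)/.1).round(3),'yaw',round(((-(yaw-o['tcp_rot'][2])+180)%360-180)/180,3))
E
python3 -c "
from h import *
to([.436,-.0171,.075],170.7)"
```

```text
tip [ 0.4049 -0.0121  0.1525] rot [1.7915e+02 4.0000e-02 1.7189e+02] q [ -2.3 -16.  -18.   87.9   0.8   5.8] F [-0.51  0.61  0.89] t 5.075
offset [-0.314 -0.017  0.775] yaw 0.007
```

servo_tool --rows '[{"offset": [-0.31,-0.02,0.3],"yaw": 0.007,"claw": 1},{"offset": [-0.31,-0.02,0.775],"yaw": 0.007,"claw": 1},{"offset": [-0.31,-0.02,0.775],"yaw": 0.007,"claw": 1},{"offset": [-0.31,-0.02,0.775],"yaw": 0.007,"claw": 1}]'

```text
time: 5.58
ee_pos: [0.4356, -0.0175, 0.0982]
tcp_rot: [179.2, 0.1, 170.7]
wrist_force: [0.2, 0.5, 0.5]
opening: 0.0001
grasp_force: 0.0
```

Run:
```python
from h import *
to([.436,-.0171,.057],170.7)
from workcell import *
p,_=camera('side');cv2.imwrite('pics/c.png',cv2.resize(p[180:300,240:400],None,fx=4,fy=4,interpolation=2)[:,:,::-1])
```

```text
tip [ 0.4357 -0.0172  0.0762] rot [1.7915e+02 6.0000e-02 1.7072e+02] q [ -2.8 -11.1 -22.5  78.5   0.8   6.5] F [0.22 0.49 0.47] t 5.575
offset [-0.003 -0.002  0.192] yaw 0.0
```

View pics/c.png

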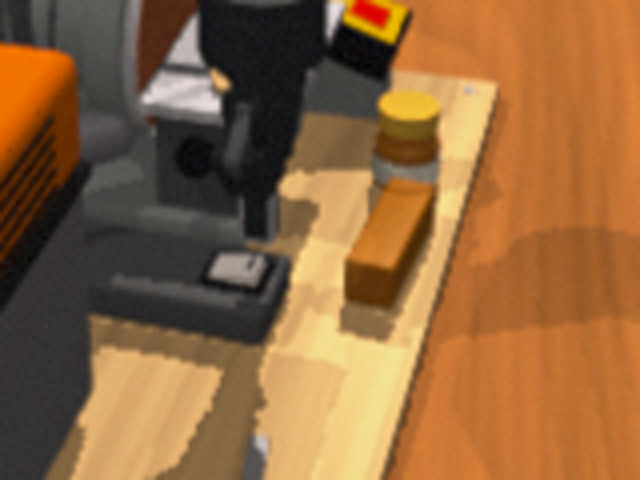

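The fingertip at (260,225) hovers just above the near end of the white rocker at (240,268), clear of everything else. Next I press down.

servo_tool --rows '[{"offset": [0,0,0.1],"yaw": 0,"claw": 1},{"offset": [0,0,0.18],"yaw": 0,"claw": 1},{"offset": [0,0,0.2],"yaw": 0,"claw": 1},{"offset": [0,0,0.22],"yaw": 0,"claw": 1},{"offset": [0,0,0.23],"yaw": 0,"claw": 1},{"offset": [0,0,0.23],"yaw": 0,"claw": 1}]'

```text
time: 6.38
ee_pos: [0.4353, -0.0171, 0.0745]
tcp_rot: [179.2, 0.0, 170.8]
wrist_force: [-5.1, -0.2, 10.0]
opening: 0.0001
grasp_force: 5.5
```

servo_tool --rows '[{"offset": [0,0,0.02],"yaw": 0,"claw": 1},{"offset": [0,0,0.02],"yaw": 0,"claw": 1}]'

```text
time: 6.62
ee_pos: [0.4354, -0.0171, 0.074]
tcp_rot: [179.2, 0.1, 170.8]
wrist_force: [-12.3, -0.3, 25.6]
opening: 0.0001
grasp_force: 13.8
```

servo_tool --rows '[{"offset": [0,0,-0.3],"yaw": 0,"claw": 1},{"offset": [0,0,-0.9],"yaw": 0,"claw": 1},{"offset": [0.2,0,-1],"yaw": 0,"claw": 1},{"offset": [0.4,0,-1],"yaw": 0,"claw": 1}]'

```text
time: 7.12
ee_pos: [0.3958, -0.0121, 0.1727]
tcp_rot: [179.1, 0.1, 170.8]
wrist_force: [-0.4, 0.5, 0.0]
opening: -0.0001
grasp_force: 0.0
```

servo_tool --rows '[{"offset": [0,0.3,-0.5],"yaw": 0,"claw": 1},{"offset": [0,0.6,-1],"yaw": 0,"claw": 1},{"offset": [0,1,-1],"yaw": 0,"claw": 1},{"offset": [0,1,-1],"yaw": 0,"claw": 1}]'

```text
time: 7.62
ee_pos: [0.4117, 0.0869, 0.2731]
tcp_rot: [179.1, 0.0, 171.0]
wrist_force: [0.2, -0.4, -0.0]
opening: -0.0003
grasp_force: 0.0
```

Run:
```python
from h import *
to([.5556,.1897,.30],172)
from workcell import *
p,d=camera('side');cv2.imwrite('pics/d.png',cv2.resize(p[180:300,240:400],None,fx=4,fy=4,interpolation=2)[:,:,::-1])
```

```text
tip [0.4118 0.0873 0.2511] rot [1.7913e+02 1.0000e-02 1.7100e+02] q [ 11.4 -12.3  -4.1  97.9   0.8  20.4] F [ 0.19 -0.38 -0.04] t 7.625
offset [-1.26   1.244 -0.47 ] yaw -0.006
```

View pics/d.png

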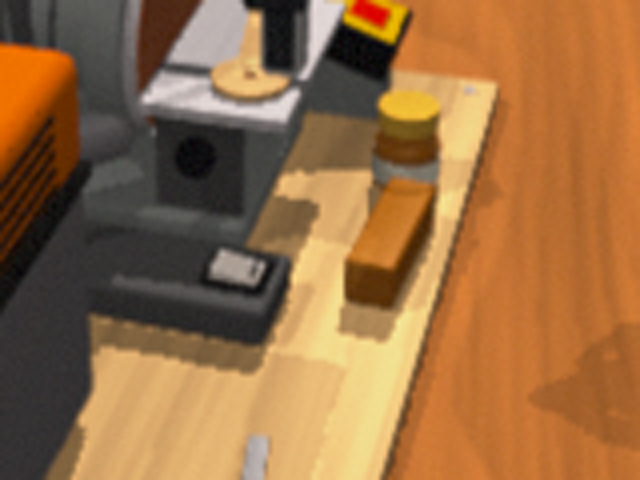

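The white rocker at (238,268) now has its near end down, so the lamp is on. Next is the extractor.

servo_tool --rows '[{"offset": [0,0,-0.5],"yaw": -0.006,"claw": 1},{"offset": [-0.3,0.6,-0.5],"yaw": -0.006,"claw": 1},{"offset": [-0.63,1,-0.5],"yaw": -0.006,"claw": 1},{"offset": [-0.9,1,-0.5],"yaw": -0.006,"claw": 1},{"offset": [-0.9,1,-0.5],"yaw": -0.006,"claw": 1}]'

```text
time: 8.3
ee_pos: [0.5171, 0.168, 0.3226]
tcp_rot: [179.2, -0.1, 171.9]
wrist_force: [1.1, -0.4, 0.6]
opening: -0.0004
grasp_force: 0.0
```

servo_tool --rows '[{"offset": [-0.36,0.24,0],"yaw": 0,"claw": 1},{"offset": [-0.36,0.24,0],"yaw": 0,"claw": 1},{"offset": [-0.36,0.24,0],"yaw": 0,"claw": 1}]'

```text
time: 8.68
ee_pos: [0.5543, 0.1866, 0.3249]
tcp_rot: [179.2, -0.0, 171.9]
wrist_force: [-0.2, -0.6, -0.3]
opening: -0.0001
grasp_force: 0.0
```

Run:
```python
from h import *
to([.5556,.1897,.265],172)
from workcell import *
p,d=camera('side');cv2.imwrite('pics/e.png',cv2.resize(p[140:260,150:310],None,fx=4,fy=4,interpolation=2)[:,:,::-1])
```

```text
tip [0.5543 0.1869 0.3029] rot [ 1.7917e+02 -3.0000e-02  1.7187e+02] q [ 18.3  12.1  26.2 103.8   0.8  26.4] F [-0.24 -0.57 -0.32] t 8.675
offset [-0.009  0.024  0.379] yaw -0.001
```

View pics/e.png

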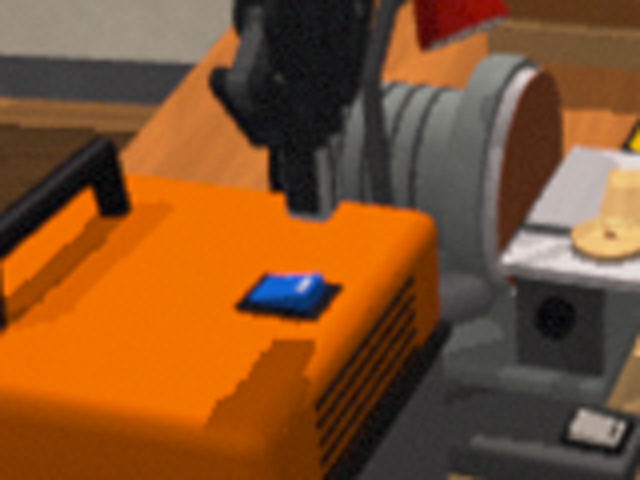

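The fingertip at (310,205) is above the near end of the blue rocker at (290,292), whose near end is raised. Pressing it now.

servo_tool --rows '[{"offset": [0,0.02,0.2],"yaw": 0,"claw": 1},{"offset": [0,0.02,0.31],"yaw": 0,"claw": 1},{"offset": [0,0.02,0.33],"yaw": 0,"claw": 1},{"offset": [0,0.02,0.35],"yaw": 0,"claw": 1},{"offset": [0,0.02,0.37],"yaw": 0,"claw": 1},{"offset": [0,0.02,0.38],"yaw": 0,"claw": 1},{"offset": [0,0.02,0.38],"yaw": 0,"claw": 1}]'

```text
time: 9.6
ee_pos: [0.5555, 0.19, 0.2869]
tcp_rot: [179.1, 0.0, 171.9]
wrist_force: [-1.3, 0.0, 3.2]
opening: 0.0001
grasp_force: 1.1
```

servo_tool --rows '[{"offset": [0,0,0.02],"yaw": 0,"claw": 1},{"offset": [0,0,0.02],"yaw": 0,"claw": 1}]'

```text
time: 9.85
ee_pos: [0.5555, 0.19, 0.2865]
tcp_rot: [179.1, 0.1, 171.9]
wrist_force: [-2.2, -1.2, 12.1]
opening: 0.0
grasp_force: 6.2
```

servo_tool --rows '[{"offset": [0,0,-0.3],"yaw": 0,"claw": 1},{"offset": [0,0,-0.6],"yaw": 0,"claw": 1},{"offset": [0.6,0,-0.6],"yaw": 0,"claw": 1},{"offset": [1,-0.2,-0.6],"yaw": 0,"claw": 1},{"offset": [1,-0.2,-0.6],"yaw": 0,"claw": 1}]'

```text
time: 10.48
ee_pos: [0.4514, 0.183, 0.3454]
tcp_rot: [179.1, 0.1, 172.0]
wrist_force: [-0.1, -0.1, -0.5]
opening: -0.0001
grasp_force: 0.0
```

servo_tool --rows '[{"offset": [0.6,0,0],"yaw": 0,"claw": 1},{"offset": [1,-0.4,0],"yaw": 0,"claw": 1},{"offset": [1,-1,0],"yaw": 0,"claw": 1},{"offset": [1,-1,0],"yaw": 0,"claw": 1}]'

```text
time: 10.98
ee_pos: [0.3402, 0.0961, 0.3436]
tcp_rot: [179.1, 0.1, 171.7]
wrist_force: [0.5, 0.1, 1.3]
opening: 0.0001
grasp_force: 0.0
```

Run:
```python
from h import *
to([.434,-.3086,.15],172)
from workcell import *
p,d=camera('side');q,_=camera('top')
cv2.imwrite('pics/f.png',np.hstack([cv2.resize(p[140:260,150:310],None,fx=3,fy=3,interpolation=2),cv2.resize(q[220:300,360:440],(320,360),interpolation=2)])[:,:,::-1])
```

```text
tip [0.3403 0.0964 0.3216] rot [1.7914e+02 1.0000e-01 1.7167e+02] q [ 15.2 -18.4  -0.7 107.3   0.7  23.5] F [0.47 0.13 1.27] t 10.975
offset [-1.511 -3.897  1.66 ] yaw -0.002
```

View pics/f.png

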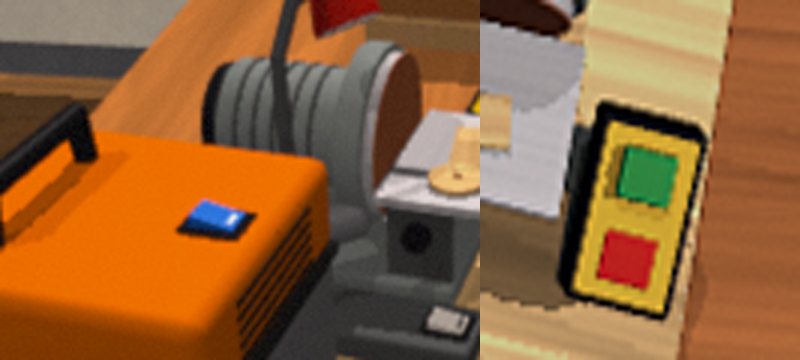

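The blue rocker's near end is now down, so the extractor is on. The white rocker is still on. The green button is at about pixel (402,259) in the top view, which agrees with my estimate.

servo_tool --rows '[{"offset": [-0.1,-0.5,0.2],"yaw": 0,"claw": 1},{"offset": [-0.1,-1,0.3],"yaw": 0,"claw": 1},{"offset": [-0.1,-1,0.3],"yaw": 0,"claw": 1}]'

```text
time: 11.45
ee_pos: [0.3366, -0.003, 0.3105]
tcp_rot: [179.2, -0.1, 171.7]
wrist_force: [0.4, -0.3, 0.2]
opening: -0.0002
grasp_force: 0.0
```

servo_tool --rows '[{"offset": [-0.1,-0.5,0.2],"yaw": 0,"claw": 1},{"offset": [-0.1,-1,0.3],"yaw": 0,"claw": 1},{"offset": [-0.1,-1,0.3],"yaw": 0,"claw": 1}]'

```text
time: 11.82
ee_pos: [0.3325, -0.1028, 0.279]
tcp_rot: [179.1, -0.1, 171.7]
wrist_force: [0.6, 0.5, -0.8]
opening: 0.0
grasp_force: 0.0
```

servo_tool --rows '[{"offset": [-0.1,-0.5,0],"yaw": 0,"claw": 1},{"offset": [-0.1,-1,0],"yaw": 0,"claw": 1},{"offset": [-0.1,-1,0],"yaw": 0,"claw": 1}]'

```text
time: 12.2
ee_pos: [0.329, -0.2029, 0.278]
tcp_rot: [179.1, -0.1, 171.8]
wrist_force: [0.3, 0.8, -0.7]
opening: -0.0001
grasp_force: 0.0
```

servo_tool --rows '[{"offset": [-0.1,-0.5,0],"yaw": 0,"claw": 1},{"offset": [-0.1,-0.9,0],"yaw": 0,"claw": 1},{"offset": [-0.1,-0.9,0],"yaw": 0,"claw": 1},{"offset": [-0.1,-0.9,0],"yaw": 0,"claw": 1}]'

```text
time: 12.7
ee_pos: [0.3264, -0.291, 0.2772]
tcp_rot: [179.1, -0.0, 172.0]
wrist_force: [-0.4, 1.0, -0.5]
opening: -0.0
grasp_force: 0.0
```

Run:
```python
from h import *
to([.431,-.3086,.15],172)
p,d,W=load('top0')
X=W[130:330,140:440].reshape(-1,3);x=np.array([.99,-.139]);y=np.array([.139,.99])
r=X[:,:2]-[.431,-.3086]
a,b=r@x,r@y
for lo in(.14,.18,.22):
    k=(X[:,2]>lo)&(abs(b)<.06)&(abs(a)<.2);print(lo,k.sum(),a[k].min() if k.any() else None)
    k=(X[:,2]>lo)&(abs(a)<.06)&(abs(b)<.2);print('  side',k.sum(),abs(b[k]).min() if k.any() else None)
```

```text
tip [ 0.3265 -0.2907  0.2552] rot [ 1.7912e+02 -2.0000e-02  1.7202e+02] q [-42.1  -9.2  -1.   98.7   0.7 -34.2] F [-0.39  0.99 -0.52] t 12.7
offset [-1.06  -0.049  1.051] yaw 0.0
0.14 0 None
  side 5 0.13984243664291232
0.18 0 None
  side 0 None
0.22 0 None
  side 0 None
```

Nothing stands in the way around the button.

servo_tool --rows '[{"offset": [-0.5,-0.05,0],"yaw": 0,"claw": 1},{"offset": [-1,-0.05,0.2],"yaw": 0,"claw": 1},{"offset": [-1,-0.05,0.7],"yaw": 0,"claw": 1},{"offset": [-1,-0.05,1],"yaw": 0,"claw": 1},{"offset": [-1,-0.05,1],"yaw": 0,"claw": 1}]'

```text
time: 13.32
ee_pos: [0.4237, -0.3076, 0.1754]
tcp_rot: [179.0, -0.2, 172.0]
wrist_force: [0.2, -0.7, 0.3]
opening: -0.0001
grasp_force: 0.0
```

Run:
```python
from h import *
to([.431,-.3086,.118],172)
from workcell import *
p,d=camera('side')
cv2.imwrite('pics/g.png',cv2.resize(p[140:220,270:370],None,fx=6,fy=6,interpolation=2)[:,:,::-1])
```

```text
tip [ 0.4237 -0.3072  0.1534] rot [179.04  -0.19 172.05] q [-36.3   1.1  -2.6  86.9   0.7 -28.4] F [ 0.23 -0.73  0.31] t 13.325
offset [-0.075 -0.01   0.354] yaw 0.0
```

View pics/g.png

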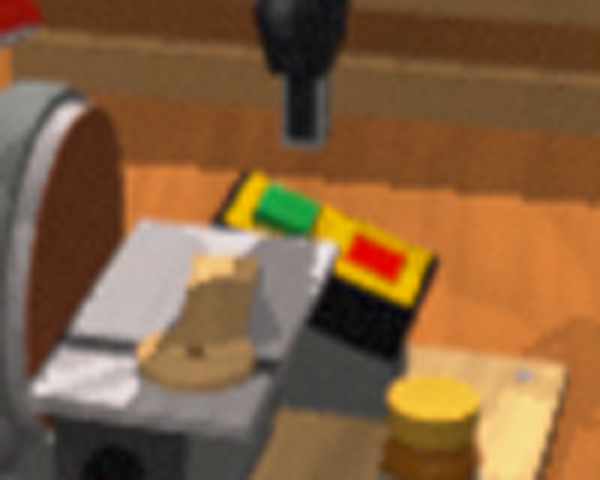

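The closed tip at (305,140) hangs above the green button at (288,208) and clear of the red one at (375,258). I'll shift 7 mm up the slope and press.

servo_tool --rows '[{"offset": [-0.075,-0.01,0.1],"yaw": 0,"claw": 1},{"offset": [-0.075,-0.01,0.25],"yaw": 0,"claw": 1},{"offset": [-0.075,-0.01,0.29],"yaw": 0,"claw": 1},{"offset": [-0.075,-0.01,0.32],"yaw": 0,"claw": 1},{"offset": [-0.075,-0.01,0.34],"yaw": 0,"claw": 1},{"offset": [-0.075,-0.01,0.36],"yaw": 0,"claw": 1},{"offset": [-0.075,-0.01,0.36],"yaw": 0,"claw": 1}]'

```text
time: 14.25
ee_pos: [0.431, -0.3115, 0.141]
tcp_rot: [179.2, -0.0, 171.9]
wrist_force: [-0.4, 0.7, -0.2]
opening: 0.0001
grasp_force: 0.0
```

servo_tool --rows '[{"offset": [0,0,0.01],"yaw": 0,"claw": 1},{"offset": [0,0,0.02],"yaw": 0,"claw": 1},{"offset": [0,0,0.02],"yaw": 0,"claw": 1}]'

```text
time: 14.62
ee_pos: [0.431, -0.3114, 0.1389]
tcp_rot: [179.2, -0.0, 171.9]
wrist_force: [-0.2, 0.8, -0.4]
opening: 0.0001
grasp_force: 0.0
```

servo_tool --rows '[{"offset": [0,0,0.01],"yaw": 0,"claw": 1},{"offset": [0,0,0.02],"yaw": 0,"claw": 1},{"offset": [0,0,0.02],"yaw": 0,"claw": 1}]'

```text
time: 15.0
ee_pos: [0.4312, -0.3114, 0.1377]
tcp_rot: [179.2, 0.0, 171.9]
wrist_force: [-1.4, 1.0, 4.8]
opening: -0.0002
grasp_force: 2.5
```

servo_tool --rows '[{"offset": [0,0,0.01],"yaw": 0,"claw": 1},{"offset": [0,0,0.02],"yaw": 0,"claw": 1},{"offset": [0,0,0.02],"yaw": 0,"claw": 1}]'

```text
time: 15.38
ee_pos: [0.4313, -0.3115, 0.1374]
tcp_rot: [179.2, 0.1, 171.9]
wrist_force: [-4.6, 3.5, 16.2]
opening: 0.0001
grasp_force: 8.5
```

Hard stop. I'll retract and check.

servo_tool --rows '[{"offset": [0,0,-0.3],"yaw": 0,"claw": 1},{"offset": [0,0,-0.8],"yaw": 0,"claw": 1},{"offset": [0.5,0,-1],"yaw": 0,"claw": 1},{"offset": [1,0,-1],"yaw": 0,"claw": 1},{"offset": [1,0,-1],"yaw": 0,"claw": 1}]'

```text
time: 16.0
ee_pos: [0.3299, -0.2985, 0.2361]
tcp_rot: [179.2, 0.1, 171.8]
wrist_force: [0.3, -0.9, -0.2]
opening: 0.0002
grasp_force: 0.0
```

Run:
```python
from h import *
from workcell import *
print(get_obs()['wrist_force'],get_obs()['ee_pos'])
p,d=camera('side')
cv2.imwrite('pics/i.png',np.hstack([cv2.resize(p[140:220,270:370],(400,320),interpolation=2),cv2.resize(p[180:276,200:320],(400,320),interpolation=2)])[:,:,::-1])
```

```text
[ 0.33381173 -0.85214076 -0.1650878 ] [ 0.32990538 -0.29849682  0.23605533]
```

View pics/i.png

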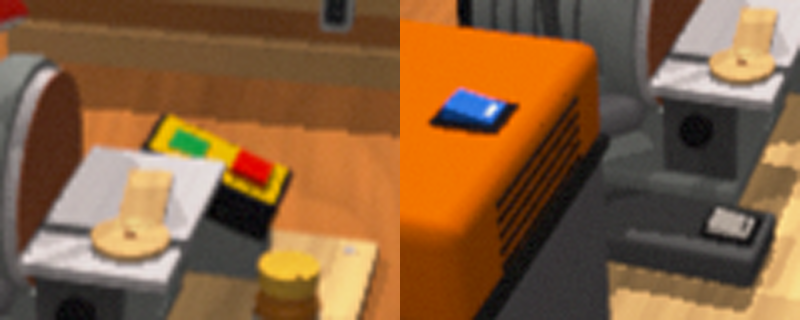

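The green button at (188,143) is now in and the red one at (252,167) has popped out. Both rockers are over on their ON side, the loose items I can see are in place, and the arm is clear.

```bash
python3 -c "
from workcell import *
print(job_done())"
```

```text
the job is handed in; nothing more can be done
None
```

The lamp, extractor and sander were switched on in that order and the job is handed in at about 16 s; the last pictures show all three on, but the hand-in gave no verdict back.

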